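Seat the mosaic spacing template on its pins and bolt it down

TASK

Put the aluminium spacing template by its wooden grip onto the plywood laying board, gently sliding it about on top of the three steel pins until all three holes drop over them and it lies fully home, flush on the board. Then slide the red-knobbed bolt fully over the template's edge to lock it, and let go. Never force the template down hard on the pins, and leave the jar, mug and hammer where they are.

Things in the scene. Friction and masses are not known exactly. Their poses are not given: they have to be found in the camera images.
- template_centre (a point): Centre of the loose template: bare aluminium plate 210 (x) x 130 (y) x 6 mm, six 21 x 23 mm windows, about 0.32 kg. Upright wooden grip bar in its middle: 18 mm thick (x), 70 mm long (y), 34 mm tall, from 6 to 40 mm above the plate's underside. This point lies on the middle axis 20 mm above the underside. z up. The template lies flat on the bench at the start.
- lone_hole (a point): Mouth (plate's top face) of the template's single hole, at template x,y = (+70,0) mm; the two other round holes are at (-70,+50) and (-70,-50) mm. All go through, diameter 12 mm. The template fits only one way round: its x axis along the board's x axis.
- board: Plywood laying board fixed to the bench: 260 mm along its x (-130 to +130), in its y from -170 to +100 mm, 20 mm thick. Origin at its underside (bench level), z up, top at 20 mm.
- pins_nominal (a point): Point on the board's top over its origin. Three steel pins, diameter 10 mm, 8 mm tall, tips chamfered to 8.4 mm, at board x,y = (s-70,+50), (s-70,-50), (s+70,0) mm. They are clamped in slots along x; s is not measured: -14 to +14 mm, new each time, fixed in the job. Resting on the pin tips the template is stable, underside 28 mm above the bench; seated 20 mm.
- bolt (a joint): Flat steel bolt sliding along the board's +y, at board x = 0: 0 = open, 0.045 m = fully home over the template's edge; starts nearly open (0 to 0.006). Friction about 1.5 N, no spring. Bar 20 mm wide, underside 9 mm and top 15 mm above the board's top (3 mm over a seated template); when open its tip is at board y = -83 mm.
- bolt_knob (a point): Middle of the bolt's red upright knob: square 14 x 14 mm, standing from 35 to 69 mm above the bench; this point is 55 mm above the bench. Axes as the board's; with the bolt open it is at board x,y = (0,-131) mm. The dark guide rails either side of the bar, 38 mm across in board x, y -165 to -99 mm, reach 37.5 mm above the bench.
- jar: Bystander: closed jar with white cap, diameter 60 mm, 85 mm tall, origin at its underside centre.
- mug: Bystander: blue mug, diameter 76 mm, 90 mm tall, handle on +y, origin at its underside centre.
- hammer: Bystander: hammer lying on the bench, along its own x axis, about 0.28 m long.
Things that resemble listed ones, but are neither listed nor needed, are in the scene too. Of the things that look like the part that bears template_centre, the largest one is meant.

How it is judged:
On the way:
1. the template lies flush on the board, the pins in its holes (z of template_centre in the frame of board between 0.038 and 0.042 m and x of template_centre in the frame of board between -0.017 and 0.017 m and y of template_centre in the frame of board between -0.005 and 0.005 m and angle between template_centre's own z axis and vertical below 0.03 rad and angle between the x axis of template_centre and the x axis of board, either way round below 0.06 rad), for 0.2 s.
At the end, for the whole second after the job is handed in: Template flush on the board with the pins in its holes (height within 2 mm, tilt 0.03 rad, yaw 0.06 rad, centre within 17 mm of the board's origin in x and 5 mm in y), bolt at least 38 of its 45 mm home over the template's edge, all at rest (all of step 1 and value of joint bolt above 0.038 m and linear speed of template below 0.01 m/s); the robot touches nothing.
It fails at once if the template and the board (with pins and bolt) press on each other with more than 40 N (contact force between template and board above 40 N).
It fails at once if the jar is moved by more than 20 mm (distance of jar from where it was at the start of the episode above 0.02 m).
It fails at once if the mug is moved by more than 20 mm (distance of mug from where it was at the start of the episode above 0.02 m).
It fails at once if the hammer is moved by more than 20 mm (distance of hammer from where it was at the start of the episode above 0.02 m).
It also fails if it takes over 58 s, if anything falls off the work surface, if the arm or the gripper's body presses on something with over 40 N, if the wrist force passes 120 N, or if a joint passes its speed limit or range.

ROBOT

A 7-joint arm with a two-finger parallel gripper is mounted at the origin on the work surface. World frame = base frame: x ahead of the robot, y to its left, z up, the work surface at z = 0. Lengths are in m, angles in rad, forces in N, time in s.
With the tool pointing down it reaches from about 0.4 to 0.85 m from the base axis. Payload 4.5 kg.
Tool frame: the origin (TCP) lies between the finger pads; the fingertips stand 19 mm ahead of it and the grasp point (between the pads) is the TCP (r.tips_ahead is the distance from the TCP to the fingertips, in m); z points along the fingers, y is the line along which they close (so a half turn about z gives the same grasp; the last joint's range is limited). The gripper opens to 88 mm and grips with 3 to 60 N. Pads are 18 mm wide; open, the fingers measure 123 mm over their backs; the gripper's body (75 mm by 187 mm) begins 45 mm behind the grasp point.
Start: joints at [-1.163, 0.689, -0.195, 1.565, 0.157, 0.902, -0.215], TCP at [0.228, 0.582, 0.258] pointing down, gripper open.
Joint ranges: [-3.01, 3.01], [-0.46, 2.08], [-1.47, 1.51], [0.13, 2.56], [-1, 4.14], [0.04, 2.09], [-2.66, 2.66]. Speed limits (rad/s): [2.57, 2.57, 3.14, 3.14, 3.14, 3.14, 3.14].

INTERFACE

Orientations are given as a unit quaternion [x, y, z, w].
In Python, from plant import r, cams, models gives the robot as it stands. The module is installed in compiled form; this text tells all that it offers.
- The arm moves only by the tool jog_arm, never from a script. Its arguments are lists of equal length, an entry for each row: "turn": the turn, a rotation vector about the tool's x, y, z in rad, a list of three; "translation": the shift along the tool's x, y, z in m, a list of three; "grip": the closure, from 0 (fully open) to 1 (shut). In form: {"turn": [[ax, ay, az], ...], "translation": [[tx, ty, tz], ...], "grip": [grip, ...]}. A call has 1 to 20 rows; each row is the pose to reach, as a shift and turn from the pose commanded when the call began, along the tool's axes at that moment; what a row does not reach only later rows make up. A row lasts 1/8 s, in which the tool goes at most 62.5 mm and 10.7 degrees, less where a joint would pass 70% of its speed; a pose out of reach is approached as far as the arm can. A call with a gripper value outside its range is refused whole. The fingers move at their own pace and stop on an object; "force" is the grip in N (left out, the last holds). Time passes only in rows, so rows that repeat a pose let the fingers close. It gives the time, the measured TCP pose, the force, the opening and the grip force at its end, in the units of the state.
- r.get_state(): the state, without advancing time (a new reading comes with each control period).
- cams.snapshot(name): name is "side" or "top"; returns the picture (400x640x3 uint8, red, green, blue); there is no depth.
- cams.camera_params(name): a dict with "fx", "fy", "cx", "cy" (pixels), "eye" and "orientation" of the camera in the world. Camera axes: x right, y up, looking along -z (the intrinsics and any distortion apply to the point x, -y, -z); pixel columns grow to the right and rows downward; lengths in m; the calibration is good to about 2 mm. A picture is of the moment at which its call begins. camera_params takes no time and is no camera call.
- r.finish_job(): hands the job in; it is judged then, once.
Trained networks look in the newest picture that a camera, given by its name, has taken for a name from the list of things; names that differ only in an ending like _2 or _b are one class to them, and where a whole thing is asked for, a point or a joint stands for the part that bears it (a point fixed in the world has none). Each returns a list of dicts, best first, with "p" (0 to 1); they miss things now and then, are a little off and sometimes report something else, mostly with a low value. They report only what shows in the picture. A call takes as long as a camera call. They do not tell look-alikes from the thing itself.
- models.find_in(camera, name): "position" ([x, y, z] in m, in world coordinates, good to about 4 mm: the middle of the surface that is visible of it).
- models.masks_of(camera, name): "pixels" (400x640 bool, what is visible of it).
- models.place_of(camera, name): "position" ([x, y, z] in m, in world coordinates, good to about 4 mm: a listed point, or the origin of a listed thing).
The state is a dict: "clock": time; "q": joint angles; "qd": joint speeds; "joint_torque": joint torques, N m; "tool_pos": TCP position; "eef_rot": TCP orientation; "contact_force": force on the tool from outside, world axes, zero at the start; "moment": the same for the moment, N m; "opening": opening from 0.0 (shut) to 1.0 (fully open); "finger_force": force on a finger pad.
Only numpy, scipy, OpenCV 4.12 (cv2) and the standard library are available. Lean on these libraries where they do the work, as an engineer would, in place of code of your own. Each camera call takes 0.05 s, during which the arm holds its last target. There are 200 camera calls.

## Working session

There is one attempt and no reset: what is moved stays moved. The work goes in short steps, Python scripts to look and compute and a tool call to move; the robot and the scene stay as the last step left them, time stands still between calls to the robot, and variables do not carry over. Pictures are saved under pics/ and viewed, at most 10 in all, crops included, and the job is handed in when it is done.

Besides the shell and the picture viewer there is one more tool, called after "Call:" as a command line: name --argument value ..., lists and objects as JSON in quotes. jog_arm: Moves the arm, as the interface text tells. Its arguments: {"type":"object","properties":{"turn":{"type":"array"},"translation":{"type":"array"},"grip":{"type":"array"},"force":{"type":"number"}},"required":["turn","translation","grip"]}

```bash
mkdir -p pics; cat > h.py <<'E'
import numpy as np, cv2
from plant import r, cams, models
from scipy.spatial.transform import Rotation as R
def ray(name,u,v,z):
    p=cams.camera_params(name)
    k=np.array([[p['fx'],0,p['cx']],[0,p['fy'],p['cy']],[0,0,1.]])
    d=np.array(p.get('distortion',[0]*5),float).ravel() if p.get('distortion') is not None else np.zeros(5)
    a=cv2.undistortPoints(np.array([[[u,v]]],float),k,d)[0,0]
    w=R.from_quat(p['orientation']).apply([a[0],-a[1],-1.]); e=np.array(p['eye'])
    return e+w*(z-e[2])/w[2]
def save(name,f,crop=None,s=1):
    im=cams.snapshot(name); 
    o=im if crop is None else im[crop[1]:crop[3],crop[0]:crop[2]]
    cv2.imwrite('pics/'+f,cv2.resize(o[:,:,::-1],None,fx=s,fy=s,interpolation=cv2.INTER_CUBIC)); return im
E
python3 - <<'E'
from h import *
np.set_printoptions(precision=4,suppress=True)
for c in ('top','side'):
    save(c,c+'0.png'); print(c,cams.camera_params(c))
    for n in ('template_centre','lone_hole','board','pins_nominal','bolt_knob','jar','mug','hammer'):
        print(n,[(np.round(d['position'],4).tolist(),round(d['p'],2)) for d in models.place_of(c,n)[:3]])
print(r.get_state())
E
```

```text
top {'fx': 378.51719095316867, 'fy': 378.51719095316867, 'cx': 311.9798486803637, 'cy': 196.82229649705735, 'eye': array([0.3443, 0.0027, 1.3628]), 'orientation': array([ 0.0507, -0.0586, -0.6996,  0.7103])}
template_centre [([0.4913, 0.197, 0.0167], 0.71), ([0.7546, 0.3008, 0.0162], 0.68), ([0.3659, 0.4042, 0.0095], 0.66)]
lone_hole [([0.8069, 0.3184, 0.0034], 0.82), ([0.5589, 0.1964, 0.0061], 0.6), ([0.3866, 0.4503, 0.0063], 0.56)]
board [([0.5527, -0.104, -0.0028], 0.6)]
pins_nominal [([0.5582, -0.1049, 0.0197], 0.71), ([0.6047, -0.4835, -0.004], 0.44)]
bolt_knob [([0.5573, -0.2297, 0.0515], 0.6)]
jar [([0.7204, 0.12, -0.0009], 0.6)]
mug [([0.6063, -0.4834, -0.002], 0.75)]
hammer [([0.6208, 0.4753, 0.0018], 0.89)]
side {'fx': 422.6956839209547, 'fy': 422.6956839209547, 'cx': 316.75056487820467, 'cy': 196.00466761653584, 'eye': array([ 0.2397, -0.6328,  0.9716]), 'orientation': array([ 0.3184, -0.0775, -0.2079,  0.9216])}
template_centre [([0.369, 0.4048, 0.0136], 0.93), ([0.7506, 0.2991, 0.0179], 0.67), ([0.4878, 0.2017, 0.0218], 0.62)]
lone_hole [([0.5604, 0.1965, 0.0059], 0.95),
[... 175 characters left out ...]
5654, -0.2319, 0.0529], 0.8)]
jar [([0.7221, 0.1249, -0.0015], 0.87)]
mug [([0.6019, -0.4838, -0.0016], 0.82), ([0.5631, -0.2309, 0.0553], 0.24)]
hammer [([0.6242, 0.4786, 0.0008], 0.66)]
{'clock': 0.9, 'q': array([-1.1632,  0.6891, -0.1946,  1.5653,  0.1573,  0.9025, -0.2151]), 'qd': array([-0.0011,  0.001 ,  0.0006, -0.0014, -0.0003,  0.0002,  0.0004]), 'joint_torque': array([  0.0003, -52.7494,  -1.2672, -15.3747,  -0.0519,  -0.0008,
         0.    ]), 'tool_pos': array([0.2282, 0.5818, 0.2578]), 'eef_rot': array([0.1858, 0.9826, 0.    , 0.    ]), 'contact_force': array([0.2311, 0.0271, 0.1375]), 'moment': array([0.0226, 0.013 , 0.0163]), 'finger_force': 0.0, 'opening': 1.000997269102491}
```

View pics/top0.png

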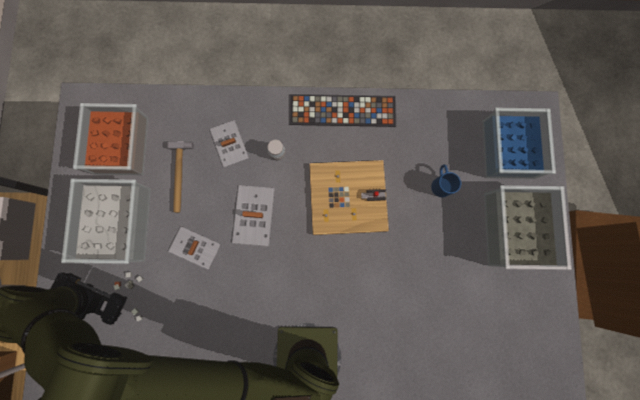

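View pics/side0.png

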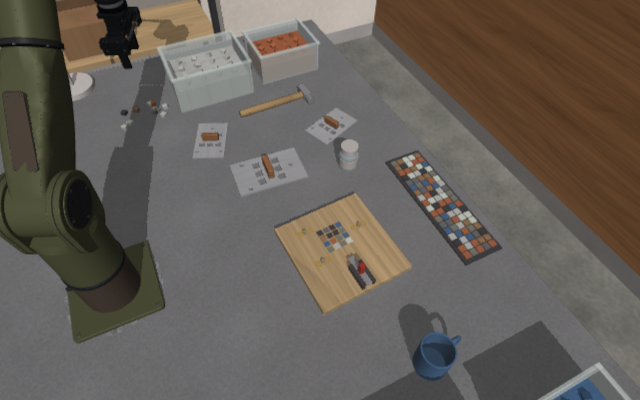

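The largest template is the one at (0.49, 0.20), with the top-view plate around px (253,215). The board is at px (348,197), with pins near (323,215), (353,214) and (337,176). The jar is at px (276,149), the mug at (446,182) and the hammer at (178,175). Next I refine the yaws and s.

```bash
python3 - <<'E'
from h import *
np.set_printoptions(precision=4,suppress=True)
t=save('top','t1.png',(225,150,395,245),4.7); s=save('side','s1.png',(225,140,415,315),3.4)
print(cams.camera_params('top').keys())
for c in('top','side'):
  for n,z,ok in(('template_centre',.006,lambda p:abs(p[0]-.49)<.06 and abs(p[1]-.2)<.06),('board',.02,lambda p:1)):
    for m in models.masks_of(c,n):
        px=m['pixels'].astype(np.uint8); cn=max(cv2.findContours(px,0,2)[0],key=cv2.contourArea)
        # +0 pixel centers
        P=np.array([ray(c,float(a),float(b),z)[:2] for a,b in cn[:,0]])
        if not ok(P.mean(0)):continue
        (cx,cy),(w,h),a=cv2.minAreaRect((P*1000).astype(np.float32))
        print(c,n,round(m['p'],2),cx,cy,w,h,a)
for c in('top','side'):
    for n in ('template_centre','lone_hole','pins_nominal','bolt_knob'):
        print(c,n,[(np.round(d['position'],4).tolist(),round(d['p'],2)) for d in models.place_of(c,n)[:3]])
E
```

```text
dict_keys(['fx', 'fy', 'cx', 'cy', 'eye', 'orientation'])
top template_centre 0.87 488.1610107421875 201.29592895507812 130.1563720703125 209.23033142089844 86.0909652709961
side template_centre 0.86 486.48602294921875 200.10958862304688 136.89544677734375 211.67990112304688 85.77664947509766
side board 0.72 553.7421264648438 -144.23951721191406 266.7789001464844 280.2197570800781 3.913313865661621
top template_centre [([0.4887, 0.1995, 0.016], 0.94), ([0.3662, 0.4049, 0.0118], 0.77), ([0.752, 0.3025, 0.0176], 0.76)]
top lone_hole [([0.8028, 0.3178, 0.002], 0.97), ([0.3848, 0.4488, 0.0059], 0.78), ([0.5582, 0.1958, 0.0058], 0.77)]
top pins_nominal [([0.5563, -0.1068, 0.0212], 0.81)]
top bolt_knob [([0.5573, -0.229, 0.0509], 0.7)]
side template_centre [([0.7543, 0.3031, 0.0183], 0.89), ([0.3696, 0.4066, 0.014], 0.66), ([0.493, 0.1998, 0.0223], 0.6)]
side lone_hole [([0.5604, 0.1973, 0.0046], 0.92), ([0.3871, 0.4524, 0.0012], 0.67), ([0.8001, 0.3228, 0.005], 0.57)]
side pins_nominal [([0.5588, -0.1025, 0.0185], 0.94), ([0.721, 0.1221, -0.0012], 0.19)]
side bolt_knob [([0.566, -0.2305, 0.0522], 0.54)]
```

View pics/t1.png

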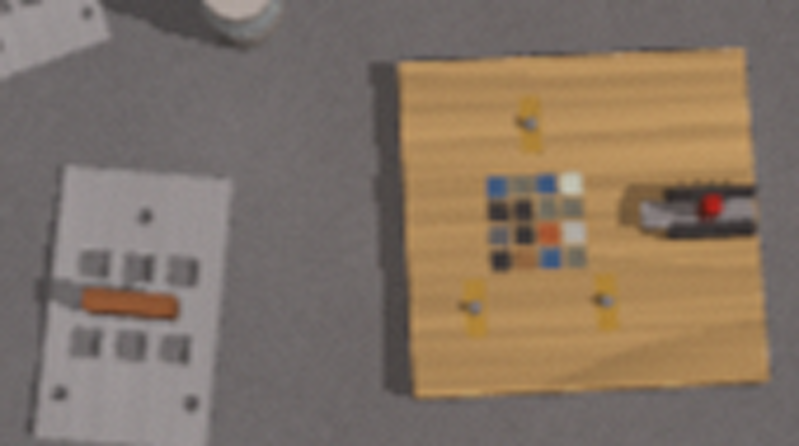

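View pics/s1.png

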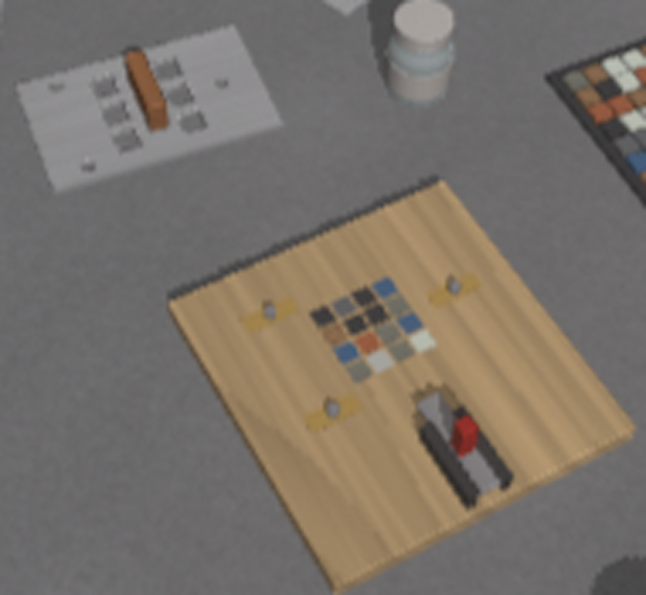

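The pins are clear in both views: top crop (527,123), (472,306), (603,300); side crop (453,286), (269,310), (332,408). The template's three holes are also visible in both. I'll fit both poses from these.

```bash
python3 - <<'E'
from h import *
from scipy.optimize import least_squares
np.set_printoptions(precision=4,suppress=True)
T=lambda L:[((u+.5)/4.7-.5+225,(v+.5)/4.7-.5+150) for u,v in L]
S=lambda L:[((u+.5)/3.4-.5+225,(v+.5)/3.4-.5+140) for u,v in L]
def W(c,L,z): return np.array([ray(c,*p,z)[:2] for p in L])
def fit(src,dst,slide=None):
    src=np.array(src,float)/1000
    def f(p):
        c,s=np.cos(p[2]),np.sin(p[2]); q=src.copy()
        return ((q@np.array([[c,s],[-s,c]])+p[:2])-dst).ravel()
    o=least_squares(f,[*dst.mean(0),0]); return o.x, np.abs(o.fun).max()
pins=[(70,0),(-70,50),(-70,-50)]; bc=[(130,100),(130,-170),(-130,-170),(-130,100)]
out={}
out['top']=dict(pin=W('top',T([(527,123),(472,306),(603,300)]),.026),bc=W('top',T([(398,61),(744,48),(769,380),(415,397)]),.02),h=W('top',T([(146,216),(59,393),(191,403)]),.005),k=W('top',T([(711,206)]),.06))
out['side']=dict(pin=W('side',S([(453,286),(269,309),(332,408)]),.025),bc=W('side',S([(440,182),(633,432),(338,590),(170,298)]),.02),h=W('side',S([(222,83),(57,87),(88,165)]),.005),k=W('side',S([(464,435)]),.055))
for c,o in out.items():
    print(c,'pins',*fit(pins,o['pin']),'board',*fit(bc,o['bc']),'tmpl',*fit(pins,o['h']),'knob',o['k'])
q=r.get_state()['eef_rot'];print(R.from_quat(q).as_matrix())
E
```

```text
top pins [ 0.5619 -0.1033  0.0616] 0.0006423455171246095 board [ 0.556  -0.1067  0.0605] 0.0012623972888772157 tmpl [ 0.4873  0.1987 -0.0719] 0.0007190904371253137 knob [[ 0.5631 -0.2337]]
side pins [ 0.5616 -0.1021  0.0568] 0.0005771214716971673 board [ 0.5546 -0.1049  0.0545] 0.0041013687902191065 tmpl [ 0.4875  0.2036 -0.0677] 0.0009747745482689141 knob [[ 0.5627 -0.2319]]
[[-0.9309  0.3652  0.0001]
 [ 0.3652  0.9309  0.0001]
 [-0.      0.0001 -1.    ]]
```

Call:
jog_arm --turn '[[0, 0, 0.63], [0, 0, 1.267], [0, 0, 1.267], [0, 0, 1.267], [0, 0, 1.267], [0, 0, 1.267], [0, 0, 1.267], [0, 0, 1.267], [0, 0, 1.267], [0, 0, 1.267], [0, 0, 1.267], [0, 0, 1.267], [0, 0, 1.267], [0, 0, 1.267]]' --translation '[[-0.19, -0.13, 0.03], [-0.3805, -0.26, 0.118], [-0.3805, -0.26, 0.118], [-0.3805, -0.26, 0.118], [-0.3805, -0.26, 0.118], [-0.3805, -0.26, 0.118], [-0.3805, -0.26, 0.118], [-0.3805, -0.26, 0.118], [-0.3805, -0.26, 0.118], [-0.3805, -0.26, 0.118], [-0.3805, -0.26, 0.118], [-0.3805, -0.26, 0.118], [-0.3805, -0.26, 0.118], [-0.3805, -0.26, 0.118]]' --grip '[0, 0, 0, 0, 0, 0, 0, 0, 0, 0, 0, 0, 0, 0]' --force 15

```text
clock: 3.35
tool_pos: [0.4874, 0.2012, 0.1398]
eef_rot: [0.731, 0.682, 0.0, -0.0]
contact_force: [0.5, -0.1, 0.8]
opening: 1.001
finger_force: 0.0
```

Call:
jog_arm --turn '[[0, 0, 0], [0, 0, 0], [0, 0, 0], [0, 0, 0], [0, 0, 0], [0, 0, 0], [0, 0, 0], [0, 0, 0], [0, 0, 0], [0, 0, 0], [0, 0, 0]]' --translation '[[0, 0, 0.055], [0, 0, 0.1], [0, 0, 0.11], [0, 0, 0.11], [0, 0, 0.11], [0, 0, 0.11], [0, 0, 0.11], [0, 0, 0.11], [0, 0, 0.11], [0, 0, 0.11], [0, 0, 0.11]]' --grip '[0, 0, 0, 0, 1, 1, 1, 1, 1, 1, 1]' --force 25

```text
clock: 4.72
tool_pos: [0.4875, 0.2009, 0.0297]
eef_rot: [0.731, 0.682, -0.0, -0.0]
contact_force: [-0.3, 0.2, 0.5]
opening: 0.229
finger_force: 0.0
```

Call:
jog_arm --turn '[[0, 0, 0], [0, 0, 0], [0, 0, 0], [0, 0, 0], [0, 0, 0], [0, 0, 0], [0, 0, 0], [0, 0, 0]]' --translation '[[0, 0, 0], [0, 0, 0], [0, 0, 0], [0, 0, 0], [0, 0, -0.02], [0, 0, -0.06], [0, 0, -0.08], [0, 0, -0.08]]' --grip '[1, 1, 1, 1, 1, 1, 1, 1]'

```text
clock: 5.72
tool_pos: [0.4878, 0.2011, 0.1106]
eef_rot: [0.731, 0.682, 0.001, 0.0]
contact_force: [-0.3, -0.7, -3.3]
opening: 0.202
finger_force: 25.0
```

Call:
jog_arm --turn '[[0, 0, -0.03], [0, 0, -0.07], [0, 0, -0.1], [0, 0, -0.128], [0, 0, -0.128], [0, 0, -0.128], [0, 0, -0.128], [0, 0, -0.128], [0, 0, -0.128]]' --translation '[[-0.04, 0.013, 0], [-0.09, 0.029, 0], [-0.145, 0.046, 0], [-0.2, 0.064, 0], [-0.25, 0.08, 0.01], [-0.285, 0.091, 0.025], [-0.298, 0.095, 0.032], [-0.298, 0.095, 0.032], [-0.298, 0.095, 0.032]]' --grip '[1, 1, 1, 1, 1, 1, 1, 1, 1]'

```text
clock: 6.85
tool_pos: [0.5612, -0.1002, 0.0776]
eef_rot: [0.685, 0.728, 0.001, -0.001]
contact_force: [-0.4, 0.1, -3.8]
opening: 0.199
finger_force: 25.0
```

```bash
python3 - <<'E'
from h import *
np.set_printoptions(precision=4,suppress=True)
a=save('top','x.png',(290,145,410,245),4); b=save('side','y.png',(255,170,425,315),3)
A=cv2.imread('pics/x.png');B=cv2.imread('pics/y.png')
h=max(A.shape[0],B.shape[0]); p=lambda i:cv2.copyMakeBorder(i,0,h-i.shape[0],0,0,0)
o=np.hstack([p(A),p(B)]);print(o.shape);cv2.imwrite('pics/hov.png',o[:, :] if o.shape[1]<=800 else cv2.resize(o,None,fx=.8,fy=.8))
cv2.imwrite('pics/y4.png',cv2.resize(b[170:315,255:425,::-1],None,fx=4,fy=4,interpolation=cv2.INTER_CUBIC))
print(r.get_state()['tool_pos'],r.get_state()['contact_force'])
for c in('top','side'):
  for n in('template_centre','lone_hole'):
    print(c,n,[(np.round(d['position'],4).tolist(),round(d['p'],2)) for d in models.place_of(c,n)])
E
```

```text
(435, 990, 3)
[ 0.5615 -0.1005  0.078 ] [-0.423  -0.4495 -4.3288]
top template_centre [([0.5647, -0.1013, 0.0643], 0.93), ([0.7545, 0.3013, 0.0155], 0.92)]
top lone_hole [([0.386, 0.4507, 0.0032], 0.87), ([0.8019, 0.3187, 0.0016], 0.76), ([0.6337, -0.0927, 0.0531], 0.75)]
side template_centre [([0.5653, -0.1001, 0.0692], 0.97), ([0.598, -0.4834, -0.0002], 0.56)]
side lone_hole [([0.3889, 0.4581, 0.0039], 0.64), ([0.6321, -0.0956, 0.0531], 0.56)]
```

View pics/y4.png

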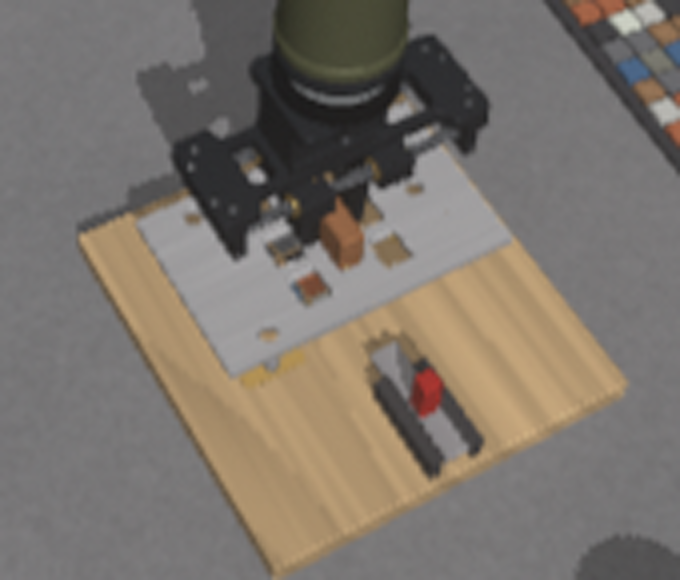

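The template is held level above the board. Its holes are visible at side-crop (193,217), (268,334) and (415,188).

```bash
python3 - <<'E'
from h import *
np.set_printoptions(precision=4,suppress=True)
P=np.array([ray('side',(u+.5)/4-.5+255,(v+.5)/4-.5+170,.053)[:2] for u,v in [(415,188),(193,217),(268,334)]])
src=np.array([(70,0),(-70,50),(-70,-50)])/1000.
a,b=P-P.mean(0),src-src.mean(0)
th=np.arctan2((b[:,0]*a[:,1]-b[:,1]*a[:,0]).sum(),(a*b).sum())
M=np.array([[np.cos(th),-np.sin(th)],[np.sin(th),np.cos(th)]]); c=P.mean(0)-M@src.mean(0)
print(c,th,np.abs(P-(src@M.T+c)).max()); print(r.get_state()['tool_pos'])
E
```

```text
[ 0.5613 -0.0987] 0.059614495831485155 0.0006770514113129122
[ 0.5616 -0.1021  0.078 ]
```

Call:
jog_arm --turn '[[0, 0, 0], [0, 0, 0], [0, 0, 0], [0, 0, 0], [0, 0, 0]]' --translation '[[-0.001, 0, 0.006], [-0.001, 0, 0.012], [-0.001, 0, 0.016], [-0.001, 0, 0.019], [-0.001, 0, 0.019]]' --grip '[1, 1, 1, 1, 1]'

```text
clock: 7.78
tool_pos: [0.5613, -0.104, 0.0584]
eef_rot: [0.686, 0.727, -0.0, -0.0]
contact_force: [0.0, 0.8, -4.0]
opening: 0.202
finger_force: 25.0
```

Call:
jog_arm --turn '[[0, 0, 0], [0, 0, 0], [0, 0, 0], [0, 0, 0]]' --translation '[[0, 0, 0.0007], [0, 0, 0.0014], [0, 0, 0.002], [0, 0, 0.002]]' --grip '[1, 1, 1, 1]'

```text
clock: 8.28
tool_pos: [0.5615, -0.104, 0.0567]
eef_rot: [0.686, 0.727, 0.0, 0.0]
contact_force: [0.6, 0.4, -4.1]
opening: 0.203
finger_force: 25.0
```

Call:
jog_arm --turn '[[0, 0, 0], [0, 0, 0], [0, 0, 0], [0, 0, 0]]' --translation '[[0, 0, 0.0006], [0, 0, 0.0012], [0, 0, 0.0018], [0, 0, 0.0018]]' --grip '[1, 1, 1, 1]'

```text
clock: 8.78
tool_pos: [0.5615, -0.104, 0.0548]
eef_rot: [0.686, 0.727, 0.0, -0.0]
contact_force: [0.0, 0.1, -3.2]
opening: 0.199
finger_force: 25.0
```

Call:
jog_arm --turn '[[0, 0, 0], [0, 0, 0], [0, 0, 0], [0, 0, 0]]' --translation '[[0, 0, 0.0006], [0, 0, 0.0012], [0, 0, 0.0018], [0, 0, 0.0018]]' --grip '[1, 1, 1, 1]'

```text
clock: 9.28
tool_pos: [0.5615, -0.104, 0.053]
eef_rot: [0.686, 0.727, 0.0, -0.0]
contact_force: [-0.3, -0.2, -3.1]
opening: 0.202
finger_force: 25.0
```

Call:
jog_arm --turn '[[0, 0, 0], [0, 0, 0], [0, 0, 0], [0, 0, 0], [0, 0, 0]]' --translation '[[0, 0, 0.0006], [0, 0, 0.0012], [0, 0, 0.0018], [0, 0, 0.0023], [0, 0, 0.0023]]' --grip '[1, 1, 1, 1, 1]'

```text
clock: 9.9
tool_pos: [0.5615, -0.104, 0.0508]
eef_rot: [0.686, 0.727, 0.0, -0.0]
contact_force: [0.9, -0.7, -3.9]
opening: 0.204
finger_force: 25.0
```

Call:
jog_arm --turn '[[0, 0, 0], [0, 0, 0], [0, 0, 0], [0, 0, 0]]' --translation '[[0, 0, 0.0004], [0, 0, 0.0008], [0, 0, 0.0012], [0, 0, 0.0012]]' --grip '[1, 1, 1, 1]'

```text
clock: 10.4
tool_pos: [0.5615, -0.104, 0.0497]
eef_rot: [0.686, 0.727, 0.0, -0.0]
contact_force: [-0.1, 0.1, -2.7]
opening: 0.201
finger_force: 25.0
```

Call:
jog_arm --turn '[[0, 0, 0], [0, 0, 0], [0, 0, 0], [0, 0, 0], [0, 0, 0], [0, 0, 0], [0, 0, 0], [0, 0, 0], [0, 0, 0], [0, 0, 0], [0, 0, 0], [0, 0, 0]]' --translation '[[0, 0, 0.0004], [0, 0, 0.0004], [0, 0, 0.0004], [0, 0, 0.0004], [0, 0, 0.0004], [0, 0, 0.0004], [0, 0, 0], [0, 0, -0.03], [0, 0, -0.08], [0, 0, -0.12], [0, 0, -0.12], [0, 0, -0.12]]' --grip '[1, 1, 0.5, 0.5, 0.5, 0.5, 0.5, 0.5, 0.5, 0.5, 1, 1]'

```text
clock: 11.9
tool_pos: [0.561, -0.104, 0.1691]
eef_rot: [0.686, 0.727, -0.0, -0.0]
contact_force: [0.5, 0.0, -0.5]
opening: 0.292
finger_force: 0.0
```

```bash
python3 - <<'E'
from h import *
b=save('side','seat.png',(255,170,425,315),4)
np.set_printoptions(precision=4,suppress=True)
for c in('side',):
  for n in('template_centre','lone_hole','bolt_knob'):
    print(c,n,[(np.round(d['position'],4).tolist(),round(d['p'],2)) for d in models.place_of(c,n)])
E
```

```text
side template_centre [([0.5644, -0.1089, 0.0397], 0.88), ([0.3681, 0.4068, 0.0157], 0.83), ([0.7537, 0.3002, 0.0198], 0.66)]
side lone_hole [([0.3843, 0.4556, 0.0018], 0.9), ([0.636, -0.1013, 0.0249], 0.87)]
side bolt_knob [([0.5607, -0.2359, 0.0545], 0.62)]
```

View pics/seat.png

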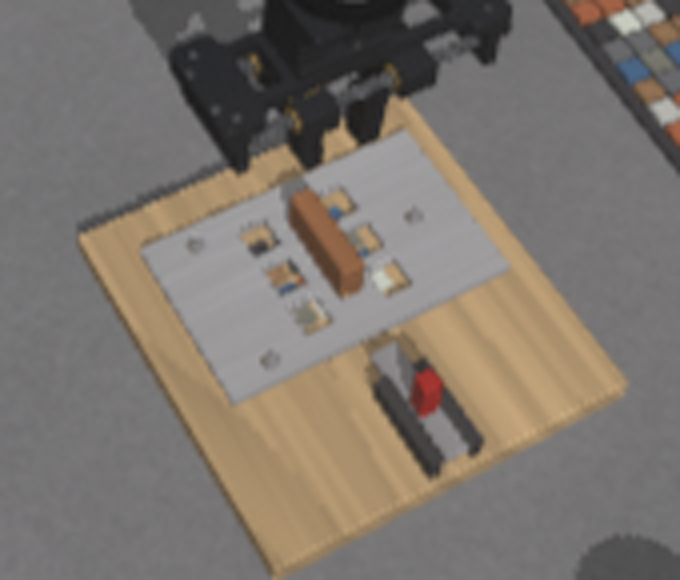

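All three pins show in the holes, at (195,245), (270,360) and (413,216), and the template lies flush. Next is the bolt: I'll close the fingers and go behind the knob, which is at (427,390).

Call:
jog_arm --turn '[[0, 0, 0], [0, 0, 0], [0, 0, 0], [0, 0, 0], [0, 0, 0], [0, 0, 0], [0, 0, 0], [0, 0, 0], [0, 0, 0], [0, 0, 0]]' --translation '[[-0.04, -0.0015, 0], [-0.09, -0.003, 0], [-0.13, -0.005, 0], [-0.159, -0.006, 0], [-0.159, -0.006, 0.03], [-0.159, -0.006, 0.07], [-0.159, -0.006, 0.1], [-0.159, -0.006, 0.108], [-0.159, -0.006, 0.108], [-0.159, -0.006, 0.108]]' --grip '[1, 1, 1, 1, 1, 1, 1, 1, 1, 1]'

```text
clock: 13.35
tool_pos: [0.5656, -0.2634, 0.0628]
eef_rot: [0.686, 0.727, 0.0, 0.001]
contact_force: [-0.3, -0.2, 0.1]
opening: 0.005
finger_force: 0.0
```

Call:
jog_arm --turn '[[0, 0, 0], [0, 0, 0], [0, 0, 0], [0, 0, 0], [0, 0, 0], [0, 0, 0], [0, 0, 0], [0, 0, 0], [0, 0, 0], [0, 0, 0], [0, 0, 0], [0, 0, 0]]' --translation '[[0.006, 0, 0], [0.012, 0, 0], [0.017, 0, 0], [0.022, 0, 0], [0.027, 0, 0], [0.032, 0, 0], [0.037, 0, 0], [0.042, 0, 0], [0.046, 0, 0], [0.05, 0, 0], [0.053, 0, 0], [0.053, 0, 0]]' --grip '[1, 1, 1, 1, 1, 1, 1, 1, 1, 1, 1, 1]'

```text
clock: 14.85
tool_pos: [0.5617, -0.2093, 0.0615]
eef_rot: [0.686, 0.728, 0.0, -0.0]
contact_force: [0.5, -0.1, 0.4]
opening: 0.003
finger_force: 0.5
```

```bash
python3 - <<'E'
from h import *
b=save('side','push.png',(255,170,425,315),4)
print([(np.round(d['position'],4).tolist(),round(d['p'],2)) for d in models.place_of('side','bolt_knob')])
E
```

```text
[([0.5628, -0.1921, 0.0537], 0.46)]
```

View pics/push.png

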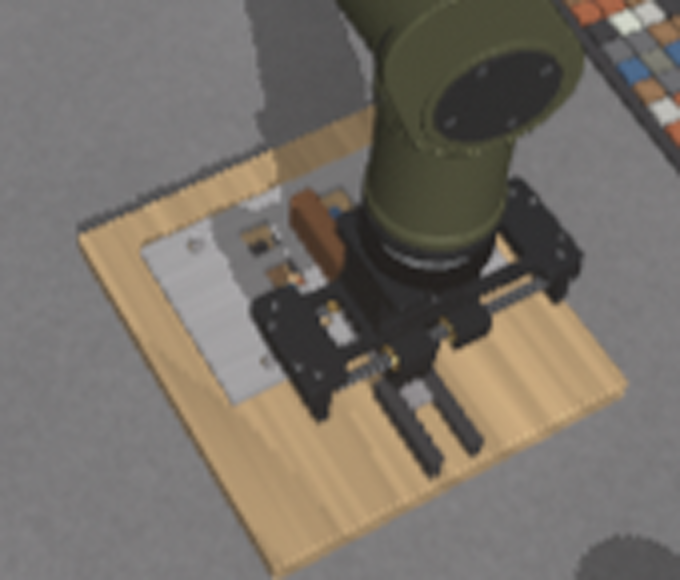

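The knob has moved with the fingers and the bar's tail now shows at (418,390). I'll push the rest until it resists.

Call:
jog_arm --turn '[[0, 0, 0], [0, 0, 0], [0, 0, 0]]' --translation '[[0.0015, 0, 0], [0.003, 0, 0], [0.004, 0, 0]]' --grip '[1, 1, 1]'

```text
clock: 15.32
tool_pos: [0.5615, -0.2076, 0.0615]
eef_rot: [0.687, 0.727, -0.0, 0.001]
contact_force: [2.8, -4.9, -2.8]
opening: 0.005
finger_force: 3.0
```

Resistance at the end stop. I'll back off, lift and check.

Call:
jog_arm --turn '[[0, 0, 0], [0, 0, 0], [0, 0, 0], [0, 0, 0], [0, 0, 0], [0, 0, 0], [0, 0, 0], [0, 0, 0]]' --translation '[[-0.006, 0, 0], [-0.03, 0, 0], [-0.05, 0, 0], [-0.06, 0, -0.04], [-0.08, 0, -0.1], [-0.12, 0, -0.14], [-0.15, 0, -0.14], [-0.15, 0, -0.14]]' --grip '[1, 1, 1, 1, 1, 1, 1, 1]'

```text
clock: 16.32
tool_pos: [0.5684, -0.3596, 0.2017]
eef_rot: [0.688, 0.726, -0.001, 0.0]
contact_force: [-0.3, 0.2, 0.1]
opening: 0.003
finger_force: 0.0
```

```bash
python3 - <<'E'
from h import *
import cv2
a=save('top','e.png',(300,150,400,245),4); b=save('side','f.png',(255,170,425,315),2.6)
A=cv2.imread('pics/e.png');B=cv2.imread('pics/f.png');A=cv2.resize(A,(350,int(A.shape[0]*350/A.shape[1])))
h=max(A.shape[0],B.shape[0]);p=lambda i:cv2.copyMakeBorder(i,0,h-i.shape[0],0,0,0)
o=np.hstack([p(A),p(B)]);print(o.shape);cv2.imwrite('pics/end.png',o)
for c in('top','side'):print([(np.round(d['position'],4).tolist(),round(d['p'],2)) for d in models.place_of(c,'bolt_knob')])
E
```

```text
(377, 792, 3)
[]
[([0.5633, -0.191, 0.0549], 0.72), ([0.5648, -0.1054, 0.0399], 0.48)]
```

View pics/end.png

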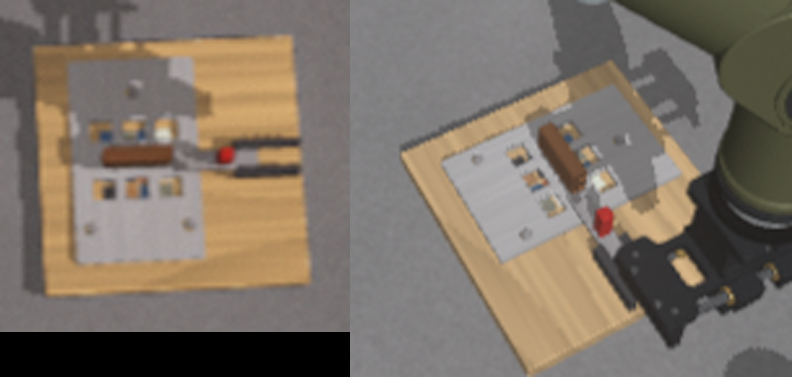

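The template is flush with the pins in its holes. In the left panel the knob is at (226,155), about 41 mm on from its start, and the bar lies over the template's edge. The end stop was felt and the arm is clear, so I'm handing in.

```bash
python3 -c "
from plant import r
print(r.finish_job())"
```

```text
the job is handed in; nothing more can be done
None
```

The template lies flush on the board with all three pins in its holes, and the red-knobbed bolt is pushed to its stop over the edge (about 43 of 45 mm by camera). The gripper is clear, the jar, mug and hammer were never approached, and the job is handed in at about 16.5 s; no verdict was returned.

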